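# Press a fuse cap home with the bench bar clamp

### The arm

A 7-joint arm with a two-finger parallel gripper is mounted at the origin on the work surface. World frame = base frame: x ahead of the robot, y to its left, z up, the work surface at z = 0. Lengths are in mm, angles in rad, forces in N, time in s.
With the tool pointing down it reaches from about 400 to 875 mm from the base axis. Payload 4.4 kg.
Tool frame: the origin (TCP) lies at the very end of the fingers, on their centre line; the grasp point (between the pads) lies 19 mm behind it (ctrl.grip_point_offset is the distance from the TCP to the grasp point, in mm); z points along the fingers, y is the line along which they close (so a half turn about z gives the same grasp; the last joint's range is limited). The gripper opens to 85 mm and grips with 20 to 120 N. Pads are 22 mm wide; open, the fingers measure 114 mm over their backs; the gripper's body (76 mm by 85 mm) begins 54 mm behind the grasp point. The pads swing forward as they close: fully open they stand 13 mm farther back than shut.
Start: joints at [-1.194, 0.628, 0.038, 1.517, -0.027, 0.996, -0.02], TCP at [278.485, 587.336, 231.313] pointing down, gripper open.
Joint ranges: [-3.06, 3.06], [-0.37, 2.12], [-1.25, 1.32], [0.18, 2.47], [-1.1, 4.24], [0.23, 1.98], [-2.94, 2.94]. Speed limits (rad/s): [2.57, 2.57, 3.14, 3.14, 3.14, 3.14, 3.14].

### API

Orientations are given as [roll, pitch, yaw] about the fixed x, y, z axes, in that order (R = Rz(yaw) Ry(pitch) Rx(roll)).
In Python, from cell import ctrl gives the robot as it stands.
- The arm moves only by the tool jog_arm, never from a script. Its argument "increments" is one flat list of numbers, 7 for each row, row after row: the finger opening in cm, from 0 to 8.54, then the shift along the tool's x, y, z in cm, then the turn, a rotation vector about the tool's x, y, z in degrees. In form: [fingers, x, y, z, rx, ry, rz, fingers, x, y, z, rx, ry, rz, ...]. A call has 1 to 20 rows; each row is the pose to reach, as a shift and turn from the pose commanded when the call began, along the tool's axes at that moment; what a row does not reach only later rows make up. A row lasts 1/10 s, in which the tool goes at most 50 mm and 8.59 degrees, less where a joint would pass 70% of its speed; a pose out of reach is approached as far as the arm can. A call with a gripper value outside its range is refused whole. The fingers move at their own pace and stop on an object; the grip force is fixed at half the most. Time passes only in rows, so rows that repeat a pose let the fingers close. It gives the time, the measured TCP pose, the force, the opening and the grip force at its end, in the units of the state.
- ctrl.read_state(): the state, without advancing time (a new reading comes with each control period).
- ctrl.get_image(name): name is "side" or "top" or "wrist"; returns the picture (384x512x3 uint8, red, green, blue); there is no depth.
- ctrl.camera_params(name): a dict with "fx", "fy", "cx", "cy" (pixels), "extrinsics" (4x4, takes a point from world to camera coordinates). Camera axes: x right, y down, z forward; pixel columns grow to the right and rows downward; lengths in mm; the calibration is good to about 2 mm. A picture is of the moment at which its call begins: read the wrist's pose just before it. camera_params takes no time and is no camera call; for the wrist camera it gives the pose at the moment of the call.
- ctrl.finish_job(): hands the job in; it is judged then, once.
The state is a dict: "clock": time; "qpos": joint angles; "qd": joint speeds; "tau": joint torques, N m; "eef_pos": TCP position; "tool_rot": TCP orientation; "force": force on the tool from outside, world axes, zero at the start; "torque": the same for the moment, N m; "width": finger opening in mm; "gripper_force": force on a finger pad.
Only numpy, scipy, OpenCV 4.12 (cv2) and the standard library are available. Lean on these libraries where they do the work, as an engineer would, in place of code of your own. Each camera call takes 0.05 s, during which the arm holds its last target. There are 200 camera calls.

### The job

The fuse holder lying between the jaws of the bench bar clamp still has one brass end cap standing proud of its yellow fuse. Squeeze the clamp's orange trigger as often as needed to walk the moving jaw onto that cap and press it fully home, stopping gently as soon as it bottoms because the ceramic cracks under a jaw force of 35 newtons; then press and hold the red release tab until the jaw has run all the way back, and let go. Work the clamp only by its trigger, grip post and tab: do not touch the holder or the moving jaw, leave the holder lying in the clamp, and do not disturb the spare caps and the spare fuse.

Things in the scene. Friction and masses are not known exactly. Their poses are not given: they have to be found in the camera images.
- clamp: Bar clamp fixed to the bench: grey bed 345 x 64 x 8 mm, blue head (46 mm tall), black grip post, orange trigger, red tab. Origin on the bench below the grip post's centre; x is the level way the moving jaw walks, z up. Along x: tab pad centre -120 mm, trigger post centre -33 (at rest), grip post 0, moving jaw's face +60 (open), then fuse holder, then zinc foot.
- grip_pad (a point): Middle of the outer face (the jaw side) of the fixed black grip post, 92 mm above the bench. The post is 12 mm thick along the clamp's x, 24 mm wide, and stands from 46 to 112 mm above the bench.
- trigger_pad (a point): Middle of the outer face (away from the jaws) of the orange trigger post, 92 mm above the bench. The post is 12 mm thick along the clamp's x, 24 mm wide, top at 112 mm. At rest a 21 mm gap parts it from the grip post: 45 mm over both outer faces, 28 mm fully squeezed.
- trigger (a joint): Trigger travel straight towards the grip post (clamp's +x), m: 0 at rest, 0.017 fully squeezed. Return spring 3.6 to 6.2 N. After 1 to 2 mm it drives the jaw 1:1 through a ratchet; a full squeeze, then letting it go right back, gains 10 mm of jaw travel (held in 10 mm steps). Force on the jaw = force on the trigger less 5 to 10 N of springs and drag; about 20 N on the trigger pushes the cap on.
- jaw (a joint): Travel of the moving jaw from fully open, m: 0 open, grows as it walks towards the foot, at most 0.056. The ratchet holds it against a return spring of 1 to 3 N until the release tab is pressed with the trigger fully let go.
- jaw_face (a point): Middle of the moving jaw's black face, 40 mm above the bench. The jaw plate is 34 mm wide and its top is 61 mm above the bench.
- release (a joint): Release tab's rocking angle, rad: 0 up, 0.28 fully down (pad 9 mm lower). It bobs by itself up to 0.15 as the ratchet clicks. Hold it down past 0.22 for about a second, with the trigger let go, while the jaw runs back; it takes 4 to 8 N and springs up when let go.
- tab_top (a point): Centre of the top face of the red release tab pad, 28 x 28 mm, 50 mm above the bench when up, at the rear end of the clamp. Press it straight down.
- foot: Zinc die-cast clamp foot, the fixed jaw, pinned to the bed at a place that differs from run to run. 25 mm long, 40 wide, 56 tall; origin under its centre on the bed (8 mm above the bench); its x is the clamp's x; its working face is 12.5 mm from its origin towards the moving jaw.
- holder_mid (a point): Centre of the fuse of the loose grey fuse holder (0.3 kg), 32 mm above the bed, between the bed's low fences. Holder base 56 x 40 x 12 mm; yellow fuse 22 mm across; brass caps 26 mm across, 18 long. The fixed cap's face is 40 mm from here towards the foot, the loose cap's 40 mm towards the jaw once home. The holder first slides to the foot, then the cap goes on.
- cap (a joint): How far the loose brass end cap still stands from fully home, m: 0 home, 0.014 at most; it slides stiffly, needing about 8 N, and stays where it is left.
- cap_face (a point): Centre of the outer face of the loose brass end cap, the face that the moving jaw meets.
- spare_cap1_mid (a point): Centre of a spare brass cap, 26 mm across, 18 mm tall, on the bench. Leave it alone.
- spare_cap2_mid (a point): Centre of a second spare brass cap of the same size. Leave it alone.
- spare_fuse_mid (a point): Centre of a spare yellow fuse with brass caps standing on end, 26 mm across, 76 mm tall. Leave it alone.
Things that resemble listed ones, but are neither listed nor needed, are in the scene too. What is meant by the part that bears holder_mid is not blue or brown, and is the larger of those in its own colour.

How it is judged:
By the outcome, as a careful person would: the job done as asked, in the order asked, and still so for the second after the job is handed in, with the robot touching nothing.
It also fails if it takes over 67 s, if anything falls off the work surface, if the arm or the gripper's body presses on something with over 40 N, if the wrist force passes 120 N, or if a joint passes its speed limit or range.

## Working session

There is one attempt and no reset: what is moved stays moved. The work goes in short steps, Python scripts to look and compute and a tool call to move; the robot and the scene stay as the last step left them, time stands still between calls to the robot, and variables do not carry over. Pictures are saved under pics/ and viewed, at most 10 in all, crops included, and the job is handed in when it is done.

Besides the shell and the picture viewer there is one more tool, called after "Emit:" by a JSON object that holds its "op" and its "data", one argument or row to a line. jog_arm: Moves the arm, as the interface text tells. Its arguments: {"type":"object","properties":{"increments":{"type":"array","items":{"type":"number"}}},"required":["increments"]}

```bash
mkdir -p pics; python3 - <<'E'
from cell import ctrl
import cv2,json
for n in("top","side"):
    im=ctrl.get_image(n); cv2.imwrite(f"pics/{n}0.png",im[:,:,::-1])
    p=ctrl.camera_params(n); print(n,p)
s=ctrl.read_state(); print(s)
E
```

```text
top {'fx': 443.69044993613113, 'fy': 443.69044993613113, 'cx': 255.70668312881017, 'cy': 194.1342603030082, 'extrinsics': array([[ 1.81156344e-02, -9.99135051e-01,  3.74295875e-02,
         1.11651208e+01],
       [-9.86442128e-01, -2.39674454e-02, -1.62349900e-01,
         5.25109276e+02],
       [ 1.63106567e-01, -3.39810505e-02, -9.86023091e-01,
         8.09415128e+02],
       [ 0.00000000e+00,  0.00000000e+00,  0.00000000e+00,
         1.00000000e+00]])}
side {'fx': 388.38080856678664, 'fy': 388.38080856678664, 'cx': 259.76979041727503, 'cy': 191.78065966354683, 'extrinsics': array([[ 9.64684593e-01, -2.63394091e-01, -2.68101199e-03,
        -4.77792270e+02],
       [-1.69491014e-01, -6.12907697e-01, -7.71762237e-01,
         1.56282813e+02],
       [ 2.01634400e-01,  7.44961548e-01, -6.35905544e-01,
         5.70685335e+02],
       [ 0.00000000e+00,  0.00000000e+00,  0.00000000e+00,
         1.00000000e+00]])}
{'clock': 0.1, 'qpos': array([-1.19382287,  0.62926692,  0.03846553,  1.51827089, -0.02700463,
        0.99629157, -0.01996137]), 'qd': array([ 8.49692575e-05, -3.43266615e-03,  1.02382571e-04, -3.47820992e-03,
       -1.61883527e-04,  1.02013832e-03,  3.00813727e-04]), 'tau': array([ 3.04119414e-03, -5.64535975e+01,  1.23046428e+00, -1.93975210e+01,
        1.12814549e-02,  5.30816716e-03, -9.71583347e-06]), 'eef_pos': array([278.23286102, 586.82066972, 230.47188986]), 'tool_rot': array([-3.13987468e+00,  2.63339079e-05,  2.69883846e+00]), 'force': array([-0.78021098, -0.52426207, -0.66931294]), 'torque': array([-0.03604941,  0.02114631,  0.03267544]), 'gripper_force': 0.0, 'width': 85.58792046114638}
```

View pics/top0.png

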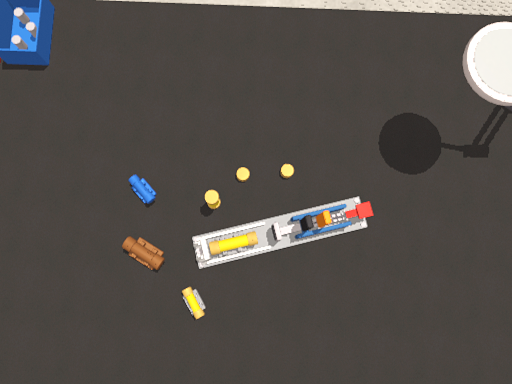

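View pics/side0.png

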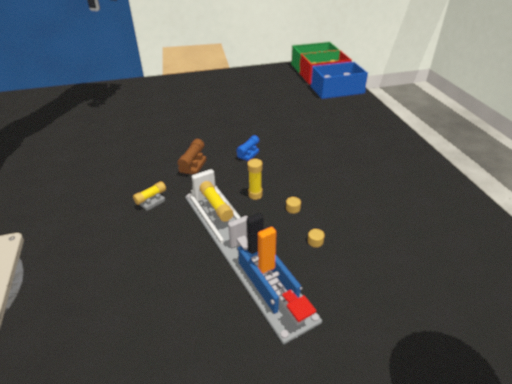

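```bash
python3 - <<'E'
import cv2,numpy as np
t=cv2.imread("pics/top0.png")[190:275,180:380]; s=cv2.imread("pics/side0.png")[165:340,180:330]
t=cv2.resize(t,None,fx=4,fy=4,interpolation=cv2.INTER_CUBIC); cv2.imwrite("pics/top_c.png",t)
s=cv2.resize(s,None,fx=3.4,fy=3.4,interpolation=cv2.INTER_CUBIC); cv2.imwrite("pics/side_c.png",s)
E
```

```text
(no output)
```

View pics/top_c.png

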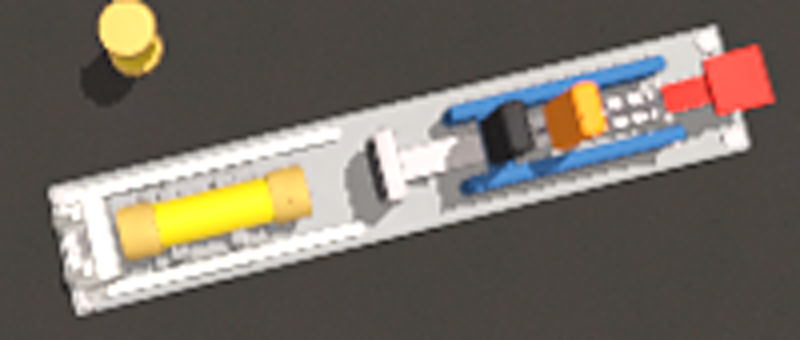

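View pics/side_c.png

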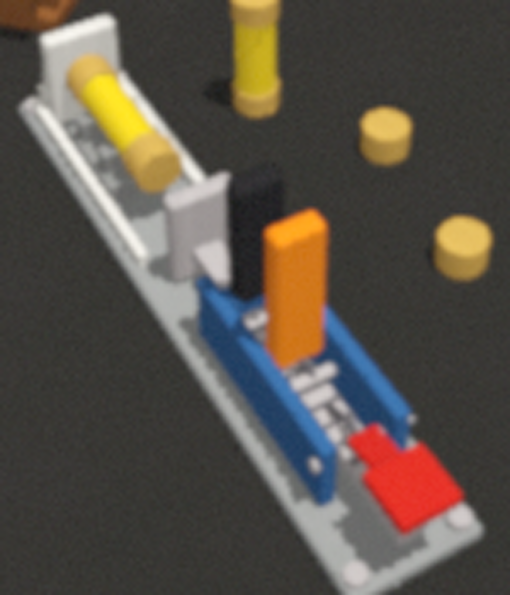

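```bash
cat >h.py <<'E'
import numpy as np
from cell import ctrl
def p2w(n,u,v,z):
    p=ctrl.camera_params(n);E=p["extrinsics"];R=E[:3,:3];C=-R.T@E[:3,3]
    d=R.T@np.array([(u-p["cx"])/p["fx"],(v-p["cy"])/p["fy"],1]);return (C+d*(z-C[2])/d[2])
def w2p(n,P):
    p=ctrl.camera_params(n);q=p["extrinsics"]@np.append(P,1);return np.array([p["fx"]*q[0]/q[2]+p["cx"],p["fy"]*q[1]/q[2]+p["cy"]])
E
python3 - <<'E'
from h import *
f=lambda u,v,z:p2w("top",180+u/4,190+v/4,z)
g=lambda u,v,z:p2w("side",180+u/3.4,165+v/3.4,z)
c=[f(*a,8) for a in((50,188),(715,28),(748,148),(82,313))]
for x in c: print(x.round(1))
x=(c[0]+c[3]-c[1]-c[2])/2; print("len",np.linalg.norm(x),"w",np.linalg.norm((c[0]-c[3])),"yaw",np.arctan2(x[1],x[0]))
yaw=np.arctan2(x[1],x[0]); ux=np.array([np.cos(yaw),np.sin(yaw)]); uy=np.array([-ux[1],ux[0]])
tab=f(739,80,50); tab2=g(413,487,50)
print("tab",tab.round(1),tab2.round(1),"orange top side",g(297,224,112).round(1),"black",g(256,178,112).round(1))
o=tab[:2]+120*ux; print("origin from tab",o.round(1), "bed ctr off",((sum(c)/4)[:2]-o)@np.c_[ux,uy])
o2=tab2[:2]+120*ux;print(o2)
for nm,pt in dict(capouter=f(308,187,40),jawtop=f(372,172,61),footface=f(112,232,64),fixedcap=f(118,240,40)).items(): print(nm,(pt[:2]-o)@np.c_[ux,uy])
for n,P in dict(bT=(-0,0),bl=(6,12),oT=(-33,0)).items():
    w=o+P[0]*ux+P[1]*uy; print(n,w.round(1),(w2p("top",[*w,112])-[180,190])*4,(w2p("side",[*w,112])-[180,165])*3.4)
for n,u,v in(("sc1",243,174),("sc2",287,171)): print(n,p2w("top",u,v,18).round(0))
print("fuse",p2w("top",211.5,196.5,76).round(0))
E
```

```text
[442.4 143.4   8. ]
[ 529.7 -186.8    8. ]
[ 469.5 -202.2    8. ]
[382.4 125.5   8. ]
len 340.2595914828804 w 62.657775514836096 yaw 1.8298646130725915
tab [ 497.9 -186.4   50. ] [ 499.1 -189.7   50. ] orange top side [ 477.9 -103.4  112. ] black [469.  -73.7 112. ]
origin from tab [467.2 -70.4] bed ctr off [41.90961766  0.4392382 ]
[468.33240518 -73.71551976]
capouter [91.83016455  0.29467822]
jawtop [62.47304501  1.74673221]
footface [185.16748767   0.39088251]
fixedcap [184.63332936   3.32078524]
bT [467.2 -70.4] [517.81740994 125.61533948] [249.54833111 173.61359403]
bl [454.  -67.7] [511.65888621 155.44266918] [216.81319556 175.06619191]
oT [ 475.6 -102.3] [590.00156622 108.03648137] [290.74397485 223.20823629]
sc1 [569.  47.  18.]
sc2 [577. -40.  18.]
fuse [513. 105.  76.]
```

In the top view, four parts look like holders: the large yellow one in the clamp (233,243), a small yellow one (194,303), a blue one (142,189) and a brown one (144,252). The crop confirms the one meant is the large yellow one in the clamp, with its loose cap facing the jaw. The clamp origin is near (468,-72) with yaw 1.83. I'll push the trigger with closed fingers, so the wrist force shows the trigger force.

Emit:
{"op": "jog_arm", "data": {
  "increments": [0,-49.3,-56.3,5,0,0,49.8,0,-49.3,-56.3,5,0,0,49.8,0,-49.3,-56.3,5,0,0,49.8,0,-49.3,-56.3,5,0,0,49.8,0,-49.3,-56.3,5,0,0,49.8,0,-49.3,-56.3,5,0,0,49.8,0,-49.3,-56.3,5,0,0,49.8,0,-49.3,-56.3,5,0,0,49.8,0,-49.3,-56.3,5,0,0,49.8,0,-49.3,-56.3,5,0,0,49.8,0,-49.3,-56.3,5,0,0,49.8,0,-49.3,-56.3,5,0,0,49.8,0,-49.3,-56.3,5,0,0,49.8,0,-49.3,-56.3,5,0,0,49.8,0,-49.3,-56.3,5,0,0,49.8,0,-49.3,-56.3,5,0,0,49.8,0,-49.3,-56.3,5,0,0,49.8,0,-49.3,-56.3,5,0,0,49.8]
}}

```text
clock: 1.9
eef_pos: [482.2, -131.1, 181.0]
tool_rot: [-3.141, -0.002, 1.831]
force: [-0.4, 0.6, 0.5]
width: -0.1
gripper_force: 0.0
```

```bash
python3 - <<'E'
from h import *
import cv2
s=ctrl.read_state();print(s["clock"],s["eef_pos"],s["tool_rot"],s["force"],s["width"])
p=ctrl.camera_params("wrist");im=ctrl.get_image("wrist");cv2.imwrite("pics/w1.png",im[:,:,::-1])
np.save("w1.npy",p,allow_pickle=True)
o=np.array([468,-72]);yaw=1.83;ux=np.array([np.cos(yaw),np.sin(yaw)]);uy=np.array([-ux[1],ux[0]])
for n,(x,y,z) in dict(tab=(-120,0,50),orT=(-33,0,112),blT=(0,0,112)).items(): print(n,w2p("wrist",[*(o+x*ux+y*uy),z]))
E
```

```text
1.9 [ 482.19105865 -131.12321035  180.98255388] [-3.14073174e+00 -1.51397997e-03  1.83106473e+00] [-0.4108793   0.58847386  0.45343296] -0.12246469819383847
tab [254.50661893 252.75402618]
orT [255.30676397 174.69867138]
blT [255.50217009 125.07824703]
```

View pics/w1.png

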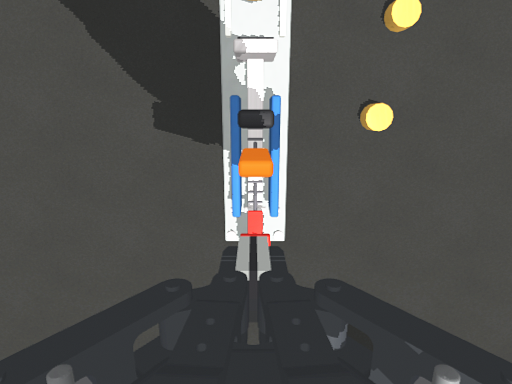

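The wrist view shows the trigger centred at column 256, directly ahead of the closed fingers, so the lateral alignment is good. I'll descend behind it next and find contact by feel.

Emit:
{"op": "jog_arm", "data": {
  "increments": [0,0,0,5,0,0,0,0,0,0,9.6,0,0,0,0,0,0,9.6,0,0,0,0,0.3,0,9.6,0,0,0,0,0.6,0,9.6,0,0,0,0,0.6,0,9.6,0,0,0]
}}

```text
clock: 2.55
eef_pos: [482.7, -126.1, 87.7]
tool_rot: [3.138, 0.001, 1.831]
force: [0.1, 0.9, 0.2]
width: -0.3
gripper_force: 0.0
```

Emit:
{"op": "jog_arm", "data": {
  "increments": [0,0.2,0,0,0,0,0,0,0.4,0,0,0,0,0,0,0.6,0,0,0,0,0,0,0.6,0,0,0,0,0]
}}

```text
clock: 2.95
eef_pos: [479.6, -120.7, 85.5]
tool_rot: [3.141, -0.0, 1.83]
force: [-0.4, -0.4, -0.1]
width: 0.2
gripper_force: 0.0
```

Emit:
{"op": "jog_arm", "data": {
  "increments": [0,0.2,0,0,0,0,0,0,0.4,0,0,0,0,0,0,0.4,0,0,0,0,0]
}}

```text
clock: 3.25
eef_pos: [478.9, -118.2, 85.4]
tool_rot: [3.141, 0.002, 1.829]
force: [0.1, -4.0, -0.2]
width: -0.4
gripper_force: 1.8
```

Emit:
{"op": "jog_arm", "data": {
  "increments": [0,0.2,0,0,0,0,0,0,0.4,0,0,0,0,0,0,0.6,0,0,0,0,0,0,0.8,0,0,0,0,0,0,0.8,0,0,0,0,0]
}}

```text
clock: 3.75
eef_pos: [477.2, -111.8, 85.4]
tool_rot: [3.141, 0.003, 1.828]
force: [0.4, -7.9, -1.8]
width: 0.0
gripper_force: 3.7
```

Emit:
{"op": "jog_arm", "data": {
  "increments": [0,0.2,0,0,0,0,0,0,0.4,0,0,0,0,0,0,0.4,0,0,0,0,0,0,0.4,0,0,0,0,0]
}}

```text
clock: 4.15
eef_pos: [476.1, -107.5, 85.4]
tool_rot: [3.141, 0.003, 1.828]
force: [0.4, -7.1, -0.8]
width: -0.0
gripper_force: 3.3
```

Emit:
{"op": "jog_arm", "data": {
  "increments": [0,0.15,0,0,0,0,0,0,0.3,0,0,0,0,0,0,0.3,0,0,0,0,0]
}}

```text
clock: 4.45
eef_pos: [475.4, -105.1, 85.4]
tool_rot: [3.141, 0.004, 1.828]
force: [0.5, -7.8, -1.5]
width: -0.1
gripper_force: 3.9
```

```bash
python3 - <<'E'
from h import *
import cv2
s=ctrl.read_state();print(s["clock"],s["eef_pos"],s["force"])
a=ctrl.get_image("side")[165:340,180:330];b=ctrl.get_image("wrist")[0:260,190:320]
a=cv2.resize(a,(429,500),interpolation=cv2.INTER_CUBIC);b=cv2.resize(b,(250,500),interpolation=cv2.INTER_CUBIC)
cv2.imwrite("pics/c2.png",np.hstack([a,b])[:,:,::-1])
E
```

```text
4.45 [ 475.37296697 -105.1236488    85.35406763] [ 0.54524348 -7.81065986 -1.54001792]
```

View pics/c2.png

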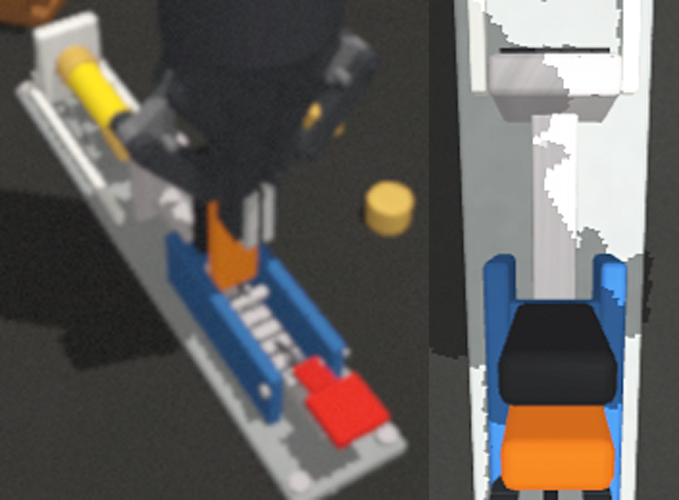

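The trigger is nearly against the grip post and the jaw has moved forward, with a force of about 8 N. I'll let it go right back, then do squeezes 2 and 3.

Emit:
{"op": "jog_arm", "data": {
  "increments": [0,-0.5,0,0,0,0,0,0,-1.0,0,0,0,0,0,0,-1.5,0,0,0,0,0,0,-2.0,0,0,0,0,0,0,-2.0,0,0,0,0,0,0,-2.0,0,0,0,0,0,0,-2.0,0,0,0,0,0]
}}

```text
clock: 5.25
eef_pos: [479.7, -121.5, 85.2]
tool_rot: [-3.141, -0.001, 1.83]
force: [0.3, 0.3, -0.2]
width: -0.0
gripper_force: 0.0
```

Emit:
{"op": "jog_arm", "data": {
  "increments": [0,0.3,0,0,0,0,0,0,0.6,0,0,0,0,0,0,0.9,0,0,0,0,0,0,1.2,0,0,0,0,0,0,1.5,0,0,0,0,0,0,1.8,0,0,0,0,0,0,2.0,0,0,0,0,0,0,2.0,0,0,0,0,0,0,2.0,0,0,0,0,0]
}}

```text
clock: 6.15
eef_pos: [475.5, -105.3, 85.4]
tool_rot: [3.14, 0.004, 1.828]
force: [0.4, -7.5, -3.0]
width: 0.2
gripper_force: 3.9
```

Emit:
{"op": "jog_arm", "data": {
  "increments": [0,-0.5,0,0,0,0,0,0,-1.0,0,0,0,0,0,0,-1.5,0,0,0,0,0,0,-2.0,0,0,0,0,0,0,-2.0,0,0,0,0,0,0,-2.0,0,0,0,0,0,0,-2.0,0,0,0,0,0]
}}

```text
clock: 6.85
eef_pos: [479.7, -121.5, 85.2]
tool_rot: [-3.141, -0.001, 1.83]
force: [-0.4, -0.5, -0.4]
width: 0.4
gripper_force: 0.0
```

```bash
python3 - <<'E'
from h import *
import cv2
b=ctrl.get_image("wrist")[0:240,180:330]
cv2.imwrite("pics/w3.png",cv2.resize(b,(375,600),interpolation=cv2.INTER_CUBIC)[:,:,::-1])
o=np.array([468,-72.5]);yaw=1.83;ux=np.array([np.cos(yaw),np.sin(yaw)]);uy=np.array([-ux[1],ux[0]])
for x in (60,70,80,90): print(x,(w2p("wrist",[*(o+x*ux),61])-[180,0])*2.5)
E
```

```text
60 [190.41744445  53.07347495]
70 [190.55070392  -6.41803106]
80 [190.68883219 -68.08313152]
90 [ 190.83210105 -132.04316545]
```

View pics/w3.png

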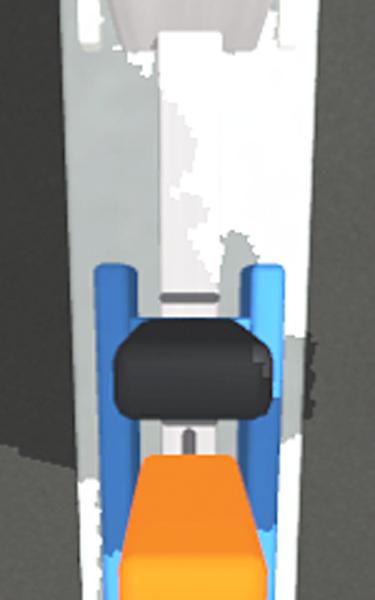

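The jaw has walked on and its face is now above the frame, with its rear at row 45. The trigger is fully back. Next is squeeze 3, a little slower.

Emit:
{"op": "jog_arm", "data": {
  "increments": [0,0.3,0,0,0,0,0,0,0.6,0,0,0,0,0,0,0.8,0,0,0,0,0,0,1.0,0,0,0,0,0,0,1.2,0,0,0,0,0,0,1.4,0,0,0,0,0,0,1.6,0,0,0,0,0,0,1.8,0,0,0,0,0,0,2.0,0,0,0,0,0,0,2.0,0,0,0,0,0]
}}

```text
clock: 7.9
eef_pos: [475.5, -105.5, 85.4]
tool_rot: [3.14, 0.005, 1.827]
force: [1.6, -7.4, -3.9]
width: 0.1
gripper_force: 3.9
```

Emit:
{"op": "jog_arm", "data": {
  "increments": [0,-0.5,0,0,0,0,0,0,-1.0,0,0,0,0,0,0,-1.5,0,0,0,0,0,0,-2.0,0,0,0,0,0,0,-2.0,0,0,0,0,0,0,-2.0,0,0,0,0,0,0,-2.0,0,0,0,0,0]
}}

```text
clock: 8.6
eef_pos: [479.7, -121.5, 85.3]
tool_rot: [-3.141, -0.001, 1.83]
force: [-0.4, 0.0, -0.2]
width: 0.2
gripper_force: 0.0
```

Emit:
{"op": "jog_arm", "data": {
  "increments": [0,0.3,0,0,0,0,0,0,0.5,0,0,0,0,0,0,0.7,0,0,0,0,0,0,0.9,0,0,0,0,0,0,0.9,0,0,0,0,0]
}}

```text
clock: 9.1
eef_pos: [478.1, -115.2, 85.4]
tool_rot: [3.141, 0.003, 1.828]
force: [1.5, -6.1, -3.4]
width: 0.4
gripper_force: 3.1
```

Emit:
{"op": "jog_arm", "data": {
  "increments": [0,0.1,0,0,0,0,0,0,0.2,0,0,0,0,0,0,0.3,0,0,0,0,0,0,0.3,0,0,0,0,0]
}}

```text
clock: 9.5
eef_pos: [477.8, -114.1, 85.4]
tool_rot: [3.14, 0.006, 1.827]
force: [0.4, -10.3, -4.5]
width: -0.2
gripper_force: 5.0
```

Emit:
{"op": "jog_arm", "data": {
  "increments": [0,0.1,0,0,0,0,0,0,0.2,0,0,0,0,0,0,0.3,0,0,0,0,0,0,0.3,0,0,0,0,0]
}}

```text
clock: 9.9
eef_pos: [477.3, -111.9, 85.4]
tool_rot: [3.14, 0.007, 1.826]
force: [1.7, -11.9, -4.4]
width: -0.1
gripper_force: 5.8
```

Emit:
{"op": "jog_arm", "data": {
  "increments": [0,0.1,0,0,0,0,0,0,0.2,0,0,0,0,0,0,0.3,0,0,0,0,0,0,0.3,0,0,0,0,0]
}}

```text
clock: 10.3
eef_pos: [477.0, -110.7, 85.5]
tool_rot: [3.139, 0.009, 1.825]
force: [2.9, -15.7, -7.5]
width: -0.2
gripper_force: 7.7
```

Emit:
{"op": "jog_arm", "data": {
  "increments": [0,0.1,0,0,0,0,0,0,0.2,0,0,0,0,0,0,0.3,0,0,0,0,0,0,0.3,0,0,0,0,0]
}}

```text
clock: 10.7
eef_pos: [476.4, -108.4, 85.5]
tool_rot: [3.139, 0.01, 1.824]
force: [2.5, -16.7, -6.8]
width: 0.1
gripper_force: 8.1
```

Emit:
{"op": "jog_arm", "data": {
  "increments": [0,0.1,0,0,0,0,0,0,0.2,0,0,0,0,0,0,0.3,0,0,0,0,0,0,0.3,0,0,0,0,0]
}}

```text
clock: 11.1
eef_pos: [475.6, -105.4, 85.5]
tool_rot: [3.139, 0.01, 1.825]
force: [1.8, -16.4, -8.0]
width: -0.4
gripper_force: 8.1
```

Emit:
{"op": "jog_arm", "data": {
  "increments": [0,-0.5,0,0,0,0,0,0,-1.0,0,0,0,0,0,0,-1.5,0,0,0,0,0,0,-2.0,0,0,0,0,0,0,-2.4,0,0,0,0,0,0,-2.4,0,0,0,0,0,0,-2.4,0,0,0,0,0,0,-2.4,0,0,0,0,0]
}}

```text
clock: 11.9
eef_pos: [479.7, -121.4, 85.2]
tool_rot: [-3.141, -0.001, 1.83]
force: [-0.2, -0.8, 0.5]
width: -0.3
gripper_force: 0.0
```

Emit:
{"op": "jog_arm", "data": {
  "increments": [0,0.2,0,0,0,0,0,0,0.4,0,0,0,0,0,0,0.6,0,0,0,0,0,0,0.6,0,0,0,0,0]
}}

```text
clock: 12.3
eef_pos: [478.7, -117.4, 85.3]
tool_rot: [3.141, 0.002, 1.829]
force: [2.2, -4.5, -2.8]
width: 0.1
gripper_force: 2.4
```

Emit:
{"op": "jog_arm", "data": {
  "increments": [0,0.1,0,0,0,0,0,0,0.2,0,0,0,0,0,0,0.3,0,0,0,0,0,0,0.3,0,0,0,0,0]
}}

```text
clock: 12.7
eef_pos: [478.2, -115.5, 85.4]
tool_rot: [3.141, 0.004, 1.828]
force: [-0.5, -6.2, -2.1]
width: 0.2
gripper_force: 3.4
```

Emit:
{"op": "jog_arm", "data": {
  "increments": [0,0.1,0,0,0,0,0,0,0.2,0,0,0,0,0,0,0.2,0,0,0,0,0]
}}

```text
clock: 13.0
eef_pos: [478.1, -115.2, 85.4]
tool_rot: [3.14, 0.006, 1.827]
force: [2.1, -11.2, -5.3]
width: -0.0
gripper_force: 5.2
```

Emit:
{"op": "jog_arm", "data": {
  "increments": [0,0.1,0,0,0,0,0,0,0.2,0,0,0,0,0,0,0.2,0,0,0,0,0]
}}

```text
clock: 13.3
eef_pos: [478.0, -114.8, 85.4]
tool_rot: [3.139, 0.008, 1.826]
force: [2.3, -12.9, -6.7]
width: 0.2
gripper_force: 6.9
```

Emit:
{"op": "jog_arm", "data": {
  "increments": [0,0.1,0,0,0,0,0,0,0.2,0,0,0,0,0,0,0.2,0,0,0,0,0]
}}

```text
clock: 13.6
eef_pos: [477.8, -113.8, 85.5]
tool_rot: [3.139, 0.009, 1.825]
force: [2.4, -15.4, -8.2]
width: 0.3
gripper_force: 7.9
```

Emit:
{"op": "jog_arm", "data": {
  "increments": [0,0.1,0,0,0,0,0,0,0.1,0,0,0,0,0]
}}

```text
clock: 13.8
eef_pos: [477.6, -113.2, 85.4]
tool_rot: [3.139, 0.01, 1.825]
force: [2.4, -17.1, -7.6]
width: -0.1
gripper_force: 8.1
```

Now the cap is moving at about 16 N. I'll keep taking small steps until the force climbs clearly.

Emit:
{"op": "jog_arm", "data": {
  "increments": [0,0.1,0,0,0,0,0,0,0.1,0,0,0,0,0]
}}

```text
clock: 14.0
eef_pos: [477.4, -112.3, 85.4]
tool_rot: [3.139, 0.01, 1.824]
force: [2.5, -15.9, -7.6]
width: -0.0
gripper_force: 8.3
```

Emit:
{"op": "jog_arm", "data": {
  "increments": [0,0.1,0,0,0,0,0,0,0.1,0,0,0,0,0]
}}

```text
clock: 14.2
eef_pos: [477.1, -111.5, 85.5]
tool_rot: [3.139, 0.01, 1.824]
force: [1.7, -17.8, -7.2]
width: 0.2
gripper_force: 8.4
```

Emit:
{"op": "jog_arm", "data": {
  "increments": [0,0.1,0,0,0,0,0,0,0.1,0,0,0,0,0]
}}

```text
clock: 14.4
eef_pos: [476.9, -110.6, 85.5]
tool_rot: [3.139, 0.01, 1.824]
force: [2.0, -16.8, -8.7]
width: 0.3
gripper_force: 8.5
```

Emit:
{"op": "jog_arm", "data": {
  "increments": [0,0.1,0,0,0,0,0,0,0.1,0,0,0,0,0]
}}

```text
clock: 14.6
eef_pos: [476.7, -109.7, 85.5]
tool_rot: [3.138, 0.01, 1.824]
force: [2.3, -17.7, -7.4]
width: -0.2
gripper_force: 8.5
```

Emit:
{"op": "jog_arm", "data": {
  "increments": [0,0.1,0,0,0,0,0,0,0.1,0,0,0,0,0]
}}

```text
clock: 14.8
eef_pos: [476.6, -109.2, 85.4]
tool_rot: [3.138, 0.011, 1.824]
force: [2.7, -17.6, -8.6]
width: -0.1
gripper_force: 9.4
```

Emit:
{"op": "jog_arm", "data": {
  "increments": [0,0.1,0,0,0,0,0,0,0.1,0,0,0,0,0]
}}

```text
clock: 15.0
eef_pos: [476.6, -109.1, 85.5]
tool_rot: [3.138, 0.012, 1.823]
force: [3.2, -20.4, -9.4]
width: -0.1
gripper_force: 10.0
```

Emit:
{"op": "jog_arm", "data": {
  "increments": [0,0.1,0,0,0,0,0,0,0.1,0,0,0,0,0]
}}

```text
clock: 15.2
eef_pos: [476.5, -108.9, 85.5]
tool_rot: [3.138, 0.013, 1.823]
force: [2.2, -22.4, -10.1]
width: 0.4
gripper_force: 11.1
```

Emit:
{"op": "jog_arm", "data": {
  "increments": [0,0.1,0,0,0,0,0,0,0.1,0,0,0,0,0]
}}

```text
clock: 15.4
eef_pos: [476.5, -108.6, 85.5]
tool_rot: [3.137, 0.014, 1.822]
force: [4.2, -23.9, -10.8]
width: 0.3
gripper_force: 11.8
```

Emit:
{"op": "jog_arm", "data": {
  "increments": [0,0.1,0,0,0,0,0,0,0.2,0,0,0,0,0,0,0.2,0,0,0,0,0]
}}

```text
clock: 15.7
eef_pos: [476.2, -107.8, 85.5]
tool_rot: [3.137, 0.016, 1.821]
force: [4.5, -25.5, -12.5]
width: -0.0
gripper_force: 12.8
```

```bash
python3 - <<'E'
from h import *
import cv2
s=ctrl.read_state();print(s["clock"],s["eef_pos"],s["force"])
b=ctrl.get_image("top")[215:275,185:325]
cv2.imwrite("pics/t4.png",cv2.resize(b,None,fx=5,fy=5,interpolation=cv2.INTER_CUBIC)[:,:,::-1])
E
```

```text
15.7 [ 476.19777851 -107.76320938   85.49022788] [  4.46070607 -25.50363423 -12.4611217 ]
```

View pics/t4.png

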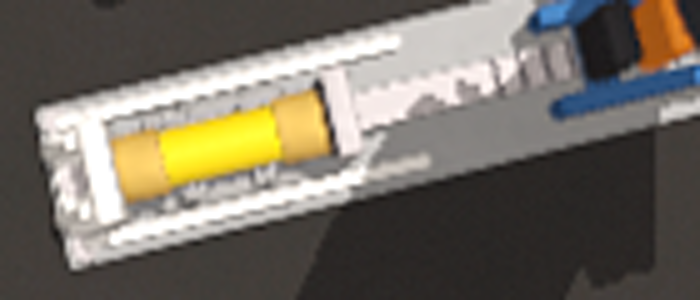

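Emit:
{"op": "jog_arm", "data": {
  "increments": [0,0,0,0,0,0,0,0,0,0,0,0,0,0]
}}

```text
clock: 15.95
eef_pos: [476.2, -107.6, 85.5]
tool_rot: [3.137, 0.015, 1.821]
force: [4.1, -25.8, -13.1]
width: -0.1
gripper_force: 12.8
```

Emit:
{"op": "jog_arm", "data": {
  "increments": [0,0.1,0,0,0,0,0,0,0.1,0,0,0,0,0]
}}

```text
clock: 16.15
eef_pos: [476.1, -107.3, 85.5]
tool_rot: [3.137, 0.016, 1.821]
force: [3.3, -27.6, -13.5]
width: 0.3
gripper_force: 13.6
```

```bash
python3 - <<'E'
from h import *
f=lambda u,v,z:p2w("top",185+u/5,215+v/5,z)[:2]
g=lambda u,v,z:p2w("top",180+u/4,190+v/4,z)[:2]
# cap top-lines: cap axis z=40
print("now",np.linalg.norm(f(115,170,40)-f(330,122,40)),"fuse vis",np.linalg.norm(f(161,160,45)-f(279,133,45)))
print("before",np.linalg.norm(g(118,235,40)-g(310,190,40)),"fuse vis",np.linalg.norm(g(157,222,45)-g(271,197,45)))
E
```

```text
now 82.88650139955577 fuse vis 45.26572367342901
before 92.87114527965875 fuse vis 54.658333517414
```

The force rose from a steady 17 N to 27 N while the motion stalled, so the cap has bottomed; the jaw force is roughly 18-22 N. The top view agrees, with the cap pressed in and the jaw against it. I'll let go of the trigger and move above the tab.

Emit:
{"op": "jog_arm", "data": {
  "increments": [0,-0.5,0,0,0,0,0,0,-1.0,0,0,0,0,0,0,-1.5,0,0,0,0,0,0,-2.2,0,0,0,0,0,0,-3.0,0,0,0,0,0,0,-5.0,0,0,0,0,0,0,-8.0,0,0,0,0,0,0,-9.6,0,0,0,0,0,0,-9.6,0,0,0,0,0,0,-9.6,0,1.5,0,0,0,0,-9.6,0,2.5,0,0,0,0,-9.6,0,2.5,0,0,0]
}}

```text
clock: 17.35
eef_pos: [496.2, -186.7, 58.9]
tool_rot: [-3.139, -0.003, 1.831]
force: [-0.4, 0.0, 0.1]
width: -0.1
gripper_force: 0.0
```

```bash
python3 - <<'E'
from h import *
import cv2
s=ctrl.read_state();print(s["clock"],s["eef_pos"],s["force"])
a=ctrl.get_image("side")[165:340,180:330];b=ctrl.get_image("top")[190:275,185:385]
a=cv2.resize(a,(300,350),interpolation=cv2.INTER_CUBIC);b=cv2.resize(b,(500,212),interpolation=cv2.INTER_CUBIC)
c=np.zeros((350,800,3),np.uint8);c[:,:300]=a;c[:212,300:]=b
cv2.imwrite("pics/c5.png",c[:,:,::-1])
E
```

```text
17.35 [ 496.17960138 -186.72307491   58.90363297] [-0.3505594   0.03494259  0.12879875]
```

View pics/c5.png

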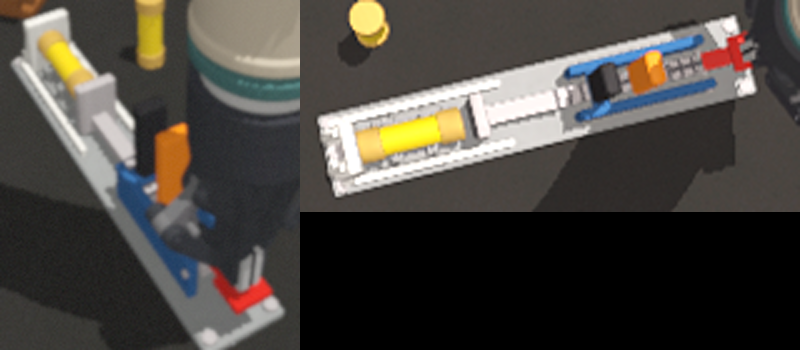

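The fingers are over the red pad and the trigger is back. The jaw is held one step back, and both caps now look equally long (26 px), so the cap is home. Pressing the tab next.

Emit:
{"op": "jog_arm", "data": {
  "increments": [0,0,0,0.4,0,0,0,0,0,0,0.8,0,0,0,0,0,0,1.1,0,0,0,0,0,0,1.4,0,0,0,0,0,0,1.6,0,0,0,0,0,0,1.8,0,0,0,0,0,0,1.8,0,0,0]
}}

```text
clock: 18.15
eef_pos: [498.4, -190.7, 42.9]
tool_rot: [3.14, 0.003, 1.828]
force: [0.3, -3.6, 7.0]
width: 0.0
gripper_force: 3.5
```

Emit:
{"op": "jog_arm", "data": {
  "increments": [0,0,0,0.1,0,0,0,0,0,0,0.1,0,0,0]
}}

```text
clock: 18.35
eef_pos: [498.4, -190.9, 42.2]
tool_rot: [3.14, 0.003, 1.828]
force: [-0.0, -3.8, 8.4]
width: -0.3
gripper_force: 4.1
```

Emit:
{"op": "jog_arm", "data": {
  "increments": [0,0.1,0,0.1,0,0,0,0,0.1,0,0.2,0,0,0,0,0.1,0,0.2,0,0,0,0,0.1,0,0.2,0,0,0,0,0.1,0,0.2,0,0,0,0,0.1,0,0.2,0,0,0,0,0.1,0,0.2,0,0,0,0,0.1,0,0.2,0,0,0,0,0.1,0,0.2,0,0,0,0,0.1,0,0.2,0,0,0,0,0.1,0,0.2,0,0,0,0,0.1,0,0.2,0,0,0,0,0.1,0,0.2,0,0,0,0,0.1,0,0.2,0,0,0,0,0.1,0,0.2,0,0,0,0,0.1,0,0.2,0,0,0,0,0.1,0,0.2,0,0,0,0,0.1,0,0.2,0,0,0]
}}

```text
clock: 20.15
eef_pos: [498.6, -191.0, 41.3]
tool_rot: [3.139, 0.005, 1.827]
force: [-1.8, -4.7, 16.8]
width: -0.1
gripper_force: 8.4
```

```bash
python3 - <<'E'
from h import *
import cv2
a=ctrl.get_image("side")[165:340,180:330];b=ctrl.get_image("top")[190:275,185:385]
a=cv2.resize(a,(300,350),interpolation=cv2.INTER_CUBIC);b=cv2.resize(b,(500,212),interpolation=cv2.INTER_CUBIC)
c=np.zeros((350,800,3),np.uint8);c[:,:300]=a;c[:212,300:]=b
cv2.imwrite("pics/c6.png",c[:,:,::-1])
E
```

```text
(no output)
```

View pics/c6.png

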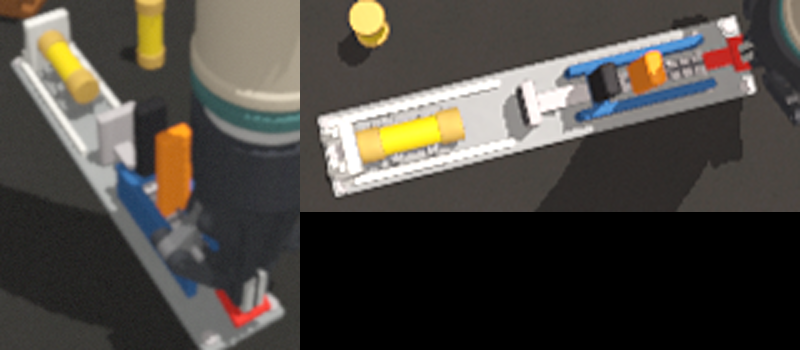

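The jaw has run back to its start position (column 273, as in the first picture). I'll hold a moment longer, then lift clear.

Emit:
{"op": "jog_arm", "data": {
  "increments": [0,0,0,0,0,0,0,0,0,0,0,0,0,0,0,0,0,0,0,0,0,0,0,0,0,0,0,0,0,0,0,-0.5,0,0,0,0,0,0,-1,0,0,0,0,0,0,-2,0,0,0,0,0,0,-5,0,0,0,0,0,0,-9,0,0,0,0,0,0,-12,0,0,0,0,0,0,-12,0,0,0,0,0,0,-12,0,0,0]
}}

```text
clock: 21.45
eef_pos: [497.3, -187.0, 159.8]
tool_rot: [3.141, -0.0, 1.83]
force: [-0.6, 0.0, 0.9]
width: -0.2
gripper_force: 0.0
```

```bash
python3 - <<'E'
from h import *
s=ctrl.read_state();print(s["clock"],s["eef_pos"],s["force"])
print(ctrl.finish_job())
E
```

```text
21.45 [ 497.29548411 -187.03357022  159.80115904] [-0.63728652  0.03651132  0.89199087]
the job is handed in; nothing more can be done
None
```

The job is handed in at 21.5 s with the arm lifted clear: the cap looks fully home (trigger force peaked at about 28 N, so an estimated 18–23 N on the jaw), the jaw ran all the way back, and the holder and spares were left alone; I got no verdict back from the hand-in.

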